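# Bar a plunger pump over its compression peak and park it

### The job

Grip the black crank grip on the flywheel of the bench pump and turn it slowly and steadily clockwise, seen from above, until you have felt the stiff compression point come up and go by, and stop just past it, in the slack spot that follows. Hold it still there for a moment, let go, then swing the red-knobbed brake lever over, away from the robot, until it bites on the rim. Do not shove the nut, the brass block or the screwdriver about.

Things in the scene. Friction and masses are not known exactly. Their poses are not given: they have to be found in the camera images.
- pump: Green round pump housing on a grey base plate bolted to the bench; the flywheel sits on top. Origin on the shaft axis at the bench top; z up. Its stiff point is hidden: the stroke peaks somewhere 60 to 250 degrees of clockwise turning from the start. On the way: light friction (1 to 3 N at the crank grip), then over 50 degrees resistance that swells to about 14 N and fades to none at the peak.
- flywheel: Steel flywheel with red spokes, 156 mm across, lying flat on a vertical shaft on top of the pump. Origin on the shaft axis at the bench top; its own x axis points at the crank grip, z up. The rim lies 58 to 76 mm above the bench. It turns without end and stays where it is let go, unless the pump pushes it.
- hub (a point): Top of the hub nut, on the shaft axis, 90 mm above the bench. What is felt past the peak of the stroke, going on clockwise: over 55 degrees the pump pushes the wheel onward, 6 to 10 N at the crank grip; then about 20 degrees of slack, the place to stop (55 to 80 degrees past the peak will do); then a light second resistance (about 5 N) over 30 degrees; then light friction again.
- grip (a point): Middle of the black crank grip: an upright round grip, 24 mm in diameter, that revolves freely on its own pin 58 mm from the flywheel's axis. It reaches from 84 to 132 mm above the bench; this point is 110 mm above it.
- sight_pin (a joint): Brass sight pin, 6 mm in diameter, standing out of the robot's side of a small green block beside the housing; it copies the plunger's stroke much reduced, so it barely shows. In m: about -0.0002 at the start, +0.0010 at the peak of the stroke, -0.0009 in the slack spot just past it.
- brake_knob (a point): Upright red knob at the end of the brake lever, 18 mm in diameter, 76 to 111 mm above the bench; this point is on its axis 100 mm above the bench. The lever swings level about a post 65 mm from the knob's axis; the post stands just outside the rim at the robot's right, 94 mm from the shaft axis, in the -y direction of the pump's frame.
- brake (a joint): Brake lever angle, rad: 0 to 0.25 at the start (off, pointing back toward the robot along the wheel's edge); it grows as the lever swings counter-clockwise seen from above, the knob going away from the robot. It bites on the rim at about 1.1, pointing straight away from the wheel, and stays where it is left (about 1 N at the knob moves it before it bites).
- nut: Loose steel hexagon nut, 28 x 24 x 13 mm, on the bench to the left of the pump. Origin: centre of its underside.
- slug: Small loose brass block, 28 x 28 x 24 mm, on the bench to the left of the pump. Origin: centre of its underside.
- driver: Screwdriver with red handle, 212 mm long, lying on the bench between robot and pump. Origin: middle of its underside.

How it is judged:
On the way, in this order (a step that is already met when the one before it is completed fails the run):
1. the pump is turned to the peak of its stroke, brake off (value of joint sight_pin above 0.00085 m and value of joint brake below 0.6 rad), for 0.04 s.
2. the flywheel is held still in the slack spot just past the peak, brake still off (value of joint sight_pin below -0.00075 m and angular speed of flywheel below 0.1 rad/s and value of joint brake below 0.6 rad and contact force between the fingers and flywheel above 1 N), for 0.3 s.
At the end, for the whole second after the job is handed in: The flywheel stands still in the slack spot just past the compression peak (sight pin below -0.75 mm, which is about 52 to 84 degrees past the peak of the stroke) and the brake lever is over (above 0.95 rad) (value of joint sight_pin below -0.00075 m and value of joint brake above 0.95 rad and angular speed of flywheel below 0.05 rad/s); the robot touches nothing.
It fails at once if the flywheel is spun or kicks (faster than 2.5 rad/s) (angular speed of flywheel above 2.5 rad/s).
It fails at once if the nut is moved by more than 20 mm (distance of nut from where it was at the start of the episode above 0.02 m).
It fails at once if the brass block is moved by more than 20 mm (distance of slug from where it was at the start of the episode above 0.02 m).
It fails at once if the screwdriver is moved by more than 20 mm (distance of driver from where it was at the start of the episode above 0.02 m).
It also fails if it takes over 72 s, if anything falls off the work surface, if the arm or the gripper's body presses on something with over 40 N, if the wrist force passes 120 N, or if a joint passes its speed limit or range.

### The arm

A 7-joint arm with a two-finger parallel gripper is mounted at the origin on a cart in front of the work surface, level with it; the furniture and walls round the work are solid. World frame = base frame: x ahead of the robot, y to its left, z up, the work surface at z = 0. Lengths are in m, angles in rad, forces in N, time in s.
With the tool pointing down it reaches from about 0.35 to 0.9 m from the base axis. Payload 8.1 kg.
Tool frame: the origin (TCP) lies midway between the tips of the shut fingers; the grasp point (between the pads) lies 19 mm behind it; z points along the fingers, y is the line along which they close (so a half turn about z gives the same grasp; the last joint's range is limited). The gripper opens to 92 mm and grips with 3 to 60 N. Pads are 19 mm wide; open, the fingers measure 130 mm over their backs; the gripper's body (75 mm by 190 mm) begins 47 mm behind the grasp point.
Start: joints at [1.16, 0.434, 0.025, 1.573, -0.012, 1.134, -0.075], TCP at [0.189, -0.596, 0.227] pointing down, gripper open.
Joint ranges: [-2.62, 2.62], [-0.44, 2.09], [-1.27, 1.32], [0.08, 2.57], [-1.32, 4.46], [0.12, 2], [-2.74, 2.74]. Speed limits (rad/s): [2.22, 2.22, 3.01, 3.01, 3.14, 3.14, 3.14].

### API

Orientations are given as a rotation vector (axis times angle).
In Python, from cell import arm gives the robot as it stands.
- The arm moves only by the tool send_rows, never from a script. Its argument "increments" is a list of rows, each a list of 3 entries, a list of its own where there are three numbers: the finger opening in cm, from 0 to 9.18, then the shift along the tool's x, y, z in cm, then the turn, a rotation vector about the tool's x, y, z in rad. A call has 1 to 5 rows; each row shifts and turns the commanded pose from where the row before left it, along the tool's axes as they then stand; what a row does not reach is not made up. A row lasts 1/10 s, in which the tool goes at most 50 mm and 8.59 degrees, less where a joint would pass 70% of its speed; a pose out of reach is approached as far as the arm can. A call is refused whole if a number of a shift passes 5 or a number of a turn 0.15, either way. A call with a gripper value outside its range is refused whole. The fingers move at their own pace and stop on an object; "force" is the grip in N (left out, the last holds). Time passes only in rows, so rows that do not move let the fingers close. It gives the time, the measured TCP pose, the force, the opening and the grip force at its end, in the units of the state.
- arm.observe(): the state, without advancing time (a new reading comes with each control period).
- arm.get_image(name): name is "scene" or "top"; returns the picture (420x560x3 uint8, red, green, blue); there is no depth.
- arm.camera_params(name): a dict with "camera_matrix" (3x3 intrinsics, pixels), "R" (3x3) and "t" (3): a world point X has camera coordinates R X + t. Camera axes: x right, y down, z forward; pixel columns grow to the right and rows downward; lengths in m; the calibration is good to about 2 mm. A picture is of the moment at which its call begins. camera_params takes no time and is no camera call.
- arm.sign_off(): hands the job in; it is judged then, once.
The state is a dict: "clock": time; "joints": joint angles; "dq": joint speeds; "joint_efforts": joint torques, N m; "position": TCP position; "ee_rot": TCP orientation; "force": force on the tool from outside, world axes, zero at the start; "ft_torque": the same for the moment, N m; "width": opening from 0.0 (shut) to 1.0 (fully open); "gripper_force": force on a finger pad.
Only numpy, scipy, OpenCV 4.12 (cv2) and the standard library are available. Lean on these libraries where they do the work, as an engineer would, in place of code of your own. Each camera call takes 0.05 s, during which the arm holds its last target. There are 200 camera calls.

## Working session

There is one attempt and no reset: what is moved stays moved. The work goes in short steps, Python scripts to look and compute and a tool call to move; the robot and the scene stay as the last step left them, time stands still between calls to the robot, and variables do not carry over. Pictures are saved under pics/ and viewed, at most 10 in all, crops included, and the job is handed in when it is done.

Besides the shell and the picture viewer there is one more tool, called by a JSON object that holds its "name" and its "arguments", one argument or row to a line. send_rows: Moves the arm, as the interface text tells. Its arguments: {"type":"object","properties":{"increments":{"type":"array"},"force":{"type":"number"}},"required":["increments"]}

```bash
mkdir -p pics; python3 - <<'E'
from cell import arm
import cv2
for n in("scene","top"):
    cv2.imwrite(f"pics/{n}0.png",arm.get_image(n)[:,:,::-1]); print(arm.camera_params(n))
print(arm.observe())
E
```

```text
{'camera_matrix': array([[484.63251609,   0.        , 280.82524329],
       [  0.        , 484.63251609, 208.12885343],
       [  0.        ,   0.        ,   1.        ]]), 'R': array([[-0.52837038, -0.84897089, -0.00855411],
       [-0.625266  ,  0.39592039, -0.6725247 ],
       [ 0.57434064, -0.34999354, -0.74002524]]), 't': array([0.3725252 , 0.36822165, 0.65211474])}
{'camera_matrix': array([[419.69541885,   0.        , 280.46312714],
       [  0.        , 419.69541885, 209.05381609],
       [  0.        ,   0.        ,   1.        ]]), 'R': array([[-0.06900277, -0.99759714, -0.0062106 ],
       [-0.97600626,  0.06879549, -0.20658886],
       [ 0.20651972, -0.00819362, -0.97840813]]), 't': array([0.123263  , 0.5606945 , 0.82681595])}
{'clock': 0.1, 'joints': array([ 1.16037851,  0.4351411 ,  0.02501034,  1.57397587, -0.01160069,
        1.13402279, -0.0751352 ]), 'dq': array([ 0.0006062 , -0.0020006 ,  0.00201341, -0.00212272,  0.00115096,
       -0.00152401,  0.00155655]), 'joint_efforts': array([ 3.33258773e-03, -6.69133544e+01,  9.88259241e-01, -3.15149188e+01,
       -6.05604588e-02,  3.74867558e-02,  2.88276556e-05]), 'position': array([ 0.18915585, -0.59521624,  0.22604316]), 'ee_rot': array([-3.10314978e+00, -4.81190474e-01,  5.56391809e-04]), 'force': array([ 0.67381277, -0.67078382, -0.61973608]), 'ft_torque': array([ 0.01129043, -0.00944983,  0.01229322]), 'gripper_force': 0.0, 'width': 1.0029300805919752}
```

View pics/scene0.png

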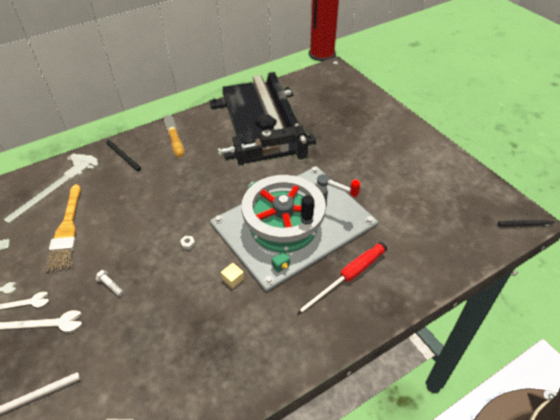

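View pics/top0.png

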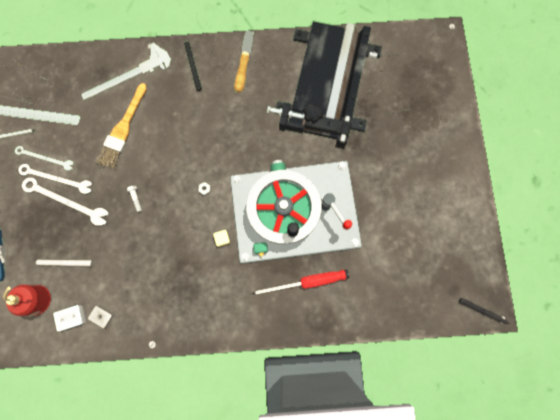

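The scene view shows the hub at about (284,203), the grip at (307,207) and the red knob at (355,187). In the top view the hub is at (284,205), the grip at (293,229), the brake post at (327,201) and the knob at (347,224). The screwdriver lies in front of the pump.

```bash
cat > h.py <<'E'
import numpy as np, cv2
from cell import arm
from scipy.spatial.transform import Rotation as Ro
def ray(n,uv,z):
    p=arm.camera_params(n);C=-p["R"].T@p["t"]
    d=p["R"].T@np.linalg.solve(p["camera_matrix"],[uv[0],uv[1],1.])
    return (C+d*(z-C[2])/d[2]).round(4)
def blobs(im,box,f):
    u0,v0,u1,v1=box
    m=f(im[v0:v1,u0:u1].astype(int)).astype(np.uint8)
    n,_,s,c=cv2.connectedComponentsWithStats(m)
    return [(s[i,4],s[i,:4]+[u0,v0,0,0],(c[i]+[u0,v0]).round(1)) for i in range(1,n) if s[i,4]>8]
red=lambda a:(a[...,0]>120)&(a[...,1]<70)&(a[...,2]<70)
blk=lambda a:a.max(-1)<45
white=lambda a:(a.min(-1)>185)
E
python3 - <<'E'
from h import *
t=arm.get_image("top");s=arm.get_image("scene")
for nm,im,b,f in(("top",t,(335,215,360,235),red),("top",t,(270,215,315,245),blk),("top",t,(240,165,325,250),white),("scene",s,(340,170,370,200),red),("scene",s,(295,190,320,225),blk)):
    for x in blobs(im,b,f):print(nm,x)
c=np.hstack([cv2.resize(t[155:265,225:365],None,fx=3,fy=3),cv2.resize(s[160:280,230:370],(385,330))])
cv2.imwrite("pics/crop.png",c[:,:,::-1])
for n,uv,z in(("top",(284,204.5),.09),("scene",(284,202),.09),("top",(293,229),.132),("top",(348,225),.1),("top",(327,201),.09),("top",(232,178),.0),("top",(348,164),0),("top",(360,247),0)):print(n,uv,ray(n,uv,z))
E
```

```text
top (np.int32(26), array([343, 222,   7,   7]), array([345.7, 225.5]))
top (np.int32(25), array([288, 230,   9,   6]), array([291.5, 233.1]))
top (np.int32(3577), array([240, 165,  85,  85]), array([284.5, 205.5]))
top (np.int32(61), array([279, 200,   9,   9]), array([283.3, 203.8]))
scene (np.int32(136), array([350, 180,  10,  17]), array([354.7, 188. ]))
scene (np.int32(199), array([301, 198,  12,  23]), array([306.8, 209.7]))
top (284, 204.5) [0.5703 0.0763 0.09  ]
scene (284, 202) [0.5616 0.0816 0.09  ]
top (293, 229) [0.5119 0.0633 0.132 ]
top (348, 225) [ 0.5174 -0.0477  0.1   ]
top (327, 201) [ 0.5714 -0.0118  0.09  ]
top (232, 178) [0.6607 0.1892 0.    ]
top (348, 164) [ 0.6753 -0.0791  0.    ]
top (360, 247) [ 0.4825 -0.0859  0.    ]
```

View pics/crop.png

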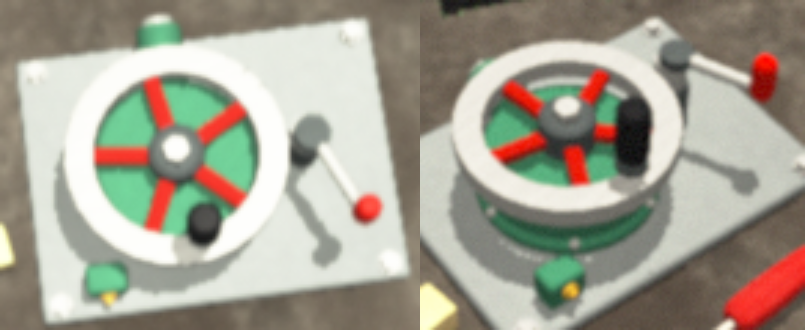

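The closing line can lie along world x, with tool x = +y and tool y = +x. That way the grip can turn on its own pin while the tool only translates. I'll swing in above the grip first.

{"name": "send_rows", "arguments": {
  "increments": [
    [5.5,[3.9,-0.7,0],[0,0,-0.063]],
    [5.5,[3.9,-0.7,0],[0,0,-0.063]],
    [5.5,[3.9,-0.7,0],[0,0,-0.063]],
    [5.5,[3.9,-0.7,0],[0,0,-0.063]],
    [5.5,[3.9,-0.7,0],[0,0,-0.063]]
  ],
  "force": 40
}}

```text
clock: 0.7
position: [0.3521, -0.4813, 0.2266]
ee_rot: [-2.989, -0.966, -0.0]
force: [0.3, -0.5, -0.7]
width: 0.624
gripper_force: 0.0
```

{"name": "send_rows", "arguments": {
  "increments": [
    [5.5,[3.9,-0.7,0],[0,0,-0.063]],
    [5.5,[3.9,-0.7,0],[0,0,-0.063]],
    [5.5,[3.9,-0.7,0],[0,0,-0.063]],
    [5.5,[3.9,-0.7,0],[0,0,-0.063]],
    [5.5,[3.9,-0.7,0],[0,0,-0.063]]
  ]
}}

```text
clock: 1.2
position: [0.4703, -0.3233, 0.2266]
ee_rot: [-2.801, -1.423, -0.0]
force: [1.2, -0.3, 0.0]
width: 0.597
gripper_force: 0.0
```

{"name": "send_rows", "arguments": {
  "increments": [
    [5.5,[3.9,-0.7,0],[0,0,-0.063]],
    [5.5,[3.9,-0.7,0],[0,0,-0.063]],
    [5.5,[3.9,-0.7,0],[0,0,-0.063]],
    [5.5,[3.9,-0.7,0],[0,0,-0.063]],
    [5.5,[3.9,-0.7,0],[0,0,-0.063]]
  ]
}}

```text
clock: 1.7
position: [0.5337, -0.1364, 0.2266]
ee_rot: [2.543, 1.845, -0.0]
force: [0.2, 0.1, 0.3]
width: 0.598
gripper_force: 0.0
```

```bash
python3 - <<'E'
from h import *
for n,uv,z in(("top",(283.7,204.3),.09),("scene",(283.5,198.2),.09),("top",(293,228.5),.132),("scene",(307,209.7),.108),("top",(348,224),.111),("scene",(354.7,188),.0935)):print(n,uv,ray(n,uv,z))
o=arm.observe();print(o["clock"],o["position"],Ro.from_rotvec(o["ee_rot"]).as_matrix().round(3),o["joints"],o["width"])
E
```

```text
top (283.7, 204.3) [0.5708 0.0769 0.09  ]
scene (283.5, 198.2) [0.5701 0.0773 0.09  ]
top (293, 228.5) [0.5129 0.0632 0.132 ]
scene (307, 209.7) [0.5105 0.0664 0.108 ]
top (348, 224) [ 0.5176 -0.0461  0.111 ]
scene (354.7, 188) [ 0.5188 -0.0461  0.0935]
1.7 [ 0.53365926 -0.13641941  0.22662049] [[ 0.31   0.951  0.   ]
 [ 0.951 -0.31  -0.   ]
 [-0.     0.    -1.   ]] [ 0.43198917  0.34486086 -0.36775559  1.73212987  0.13756684  1.08990835
 -0.29544018] 0.5983484892939476
```

{"name": "send_rows", "arguments": {
  "increments": [
    [5.5,[3.95,-1.03,0],[0,0,-0.063]],
    [5.5,[3.95,-1.03,0],[0,0,-0.063]],
    [5.5,[3.95,-1.03,0],[0,0,-0.063]],
    [5.5,[3.95,-1.03,0],[0,0,-0.063]],
    [5.5,[3.95,-1.03,0],[0,0,-0.063]]
  ]
}}

```text
clock: 2.2
position: [0.5203, 0.0665, 0.2267]
ee_rot: [2.222, 2.221, 0.0]
force: [1.2, 0.4, -0.8]
width: 0.603
gripper_force: 0.0
```

{"name": "send_rows", "arguments": {
  "increments": [
    [5.5,[0,0,0],[0,0,0]],
    [5.5,[0,0,0],[0,0,0]]
  ]
}}

```text
clock: 2.4
position: [0.5203, 0.0658, 0.2267]
ee_rot: [2.223, 2.22, -0.0]
force: [0.4, -0.9, -0.7]
width: 0.597
gripper_force: 0.0
```

```bash
python3 - <<'E'
from h import *
o=arm.observe();print(o["clock"],o["position"],Ro.from_rotvec(o["ee_rot"]).as_matrix().round(3),o["joints"],o["width"],o["force"])
E
```

```text
2.4 [0.52028201 0.06579643 0.22669925] [[ 0.001  1.    -0.   ]
 [ 1.    -0.001 -0.   ]
 [-0.    -0.    -1.   ]] [ 0.17154482  0.32235506 -0.51222774  1.78408465  0.17700577  1.08090643
 -0.40346521] 0.5969558503869657 [ 0.43110016 -0.86037433 -0.66814035]
```

{"name": "send_rows", "arguments": {
  "increments": [
    [5.5,[0,-0.65,2.7],[0,0,0]],
    [5.5,[0,0,2.7],[0,0,0]],
    [5.5,[0,0,2.7],[0,0,0]],
    [5.5,[0,0,2.7],[0,0,0]],
    [5.5,[0,0,2.5],[0,0,0]]
  ]
}}

```text
clock: 2.9
position: [0.5142, 0.0628, 0.0924]
ee_rot: [2.228, 2.214, -0.002]
force: [-0.0, -0.9, 0.6]
width: 0.601
gripper_force: 0.0
```

```bash
python3 - <<'E'
from h import *
t=arm.get_image("top");s=arm.get_image("scene")
c=np.hstack([cv2.resize(t[155:265,225:365],None,fx=3,fy=3),cv2.resize(s[160:280,230:370],(385,330))])
cv2.imwrite("pics/crop2.png",c[:,:,::-1])
E
```

```text
(no output)
```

View pics/crop2.png

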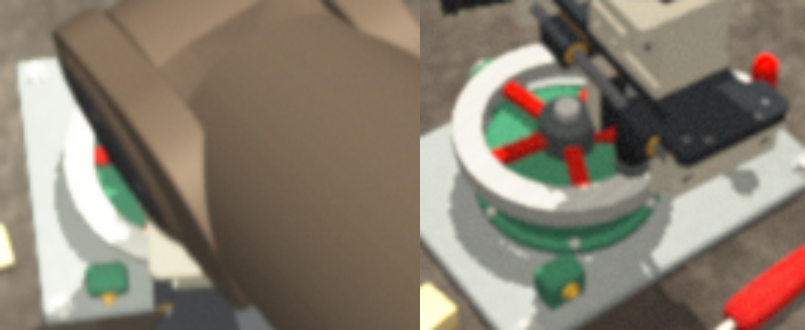

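The grip lies between the fingers at crop (632,140), so I'll close.

{"name": "send_rows", "arguments": {
  "increments": [
    [4,[0,0,0],[0,0,0]],
    [3,[0,0,0],[0,0,0]],
    [1.5,[0,0,0],[0,0,0]],
    [1.5,[0,0,0],[0,0,0]],
    [1.5,[0,0,0],[0,0,0]]
  ]
}}

```text
clock: 3.5
position: [0.5153, 0.065, 0.0946]
ee_rot: [2.224, 2.216, 0.003]
force: [0.5, -0.2, 2.4]
width: 0.252
gripper_force: 40.0
```

Gripped: the width matches 24 mm and the forces are small. Next is a table of circle increments.

```bash
python3 - <<'E'
import numpy as np
a=np.radians(np.arange(192,-132,-4));x=5.8*np.cos(a);y=5.8*np.sin(a)
for i in range(0,80,5):print(192-4*i,[[round(y[k+1]-y[k],2),round(x[k+1]-x[k],2)] for k in range(i,i+5)])
E
```

```text
192 [[np.float64(0.4), np.float64(-0.07)], [np.float64(0.4), np.float64(-0.04)], [np.float64(0.4), np.float64(-0.01)], [np.float64(0.4), np.float64(0.01)], [np.float64(0.4), np.float64(0.04)]]
172 [[np.float64(0.4), np.float64(0.07)], [np.float64(0.39), np.float64(0.1)], [np.float64(0.39), np.float64(0.13)], [np.float64(0.38), np.float64(0.15)], [np.float64(0.36), np.float64(0.18)]]
152 [[np.float64(0.35), np.float64(0.2)], [np.float64(0.34), np.float64(0.23)], [np.float64(0.32), np.float64(0.25)], [np.float64(0.3), np.float64(0.27)], [np.float64(0.28), np.float64(0.29)]]
132 [[np.float64(0.26), np.float64(0.31)], [np.float64(0.24), np.float64(0.33)], [np.float64(0.21), np.float64(0.34)], [np.float64(0.19), np.float64(0.36)], [np.float64(0.16), np.float64(0.37)]]
112 [[np.float64(0.14), np.float64(0.38)], [np.float64(0.11), np.float64(0.39)], [np.float64(0.08), np.float64(0.4)], [np.float64(0.06), np.float64(0.4)], [np.float64(0.03), np.float64(0.4)]]
92 [[np.float64(0.0), np.float64(0.4)], [np.float64(-0.03), np.float64(0.4)], [np.float64(-0.06), np.float64(0.4)], [np.float64(-0.08)
[... 1356 characters left out ...]
), np.float64(-0.34)], [np.float64(-0.19), np.float64(-0.36)], [np.float64(-0.16), np.float64(-0.37)]]
-68 [[np.float64(-0.14), np.float64(-0.38)], [np.float64(-0.11), np.float64(-0.39)], [np.float64(-0.08), np.float64(-0.4)], [np.float64(-0.06), np.float64(-0.4)], [np.float64(-0.03), np.float64(-0.4)]]
-88 [[np.float64(0.0), np.float64(-0.4)], [np.float64(0.03), np.float64(-0.4)], [np.float64(0.06), np.float64(-0.4)], [np.float64(0.08), np.float64(-0.4)], [np.float64(0.11), np.float64(-0.39)]]
-108 [[np.float64(0.14), np.float64(-0.38)], [np.float64(0.16), np.float64(-0.37)], [np.float64(0.19), np.float64(-0.36)], [np.float64(0.21), np.float64(-0.34)], [np.float64(0.24), np.float64(-0.33)]]
```

{"name": "send_rows", "arguments": {
  "increments": [
    [1.5,[0.4,-0.07,0],[0,0,0]],
    [1.5,[0.4,-0.04,0],[0,0,0]],
    [1.5,[0.4,-0.01,0],[0,0,0]],
    [1.5,[0.4,0.01,0],[0,0,0]],
    [1.5,[0.4,0.04,0],[0,0,0]]
  ]
}}

```text
clock: 4.0
position: [0.5137, 0.0841, 0.0945]
ee_rot: [2.225, 2.216, -0.001]
force: [-2.2, -4.8, 9.4]
width: 0.25
gripper_force: 40.0
```

{"name": "send_rows", "arguments": {
  "increments": [
    [1.5,[0.4,0.07,0],[0,0,0]],
    [1.5,[0.39,0.1,0],[0,0,0]],
    [1.5,[0.39,0.13,0],[0,0,0]],
    [1.5,[0.38,0.15,0],[0,0,0]],
    [1.5,[0.36,0.18,0],[0,0,0]]
  ]
}}

```text
clock: 4.5
position: [0.5189, 0.1038, 0.0944]
ee_rot: [2.225, 2.217, -0.003]
force: [-5.3, -3.1, 13.2]
width: 0.251
gripper_force: 40.0
```

{"name": "send_rows", "arguments": {
  "increments": [
    [1.5,[0.35,0.2,-0.1],[0,0,0]],
    [1.5,[0.34,0.23,0],[0,0,0]],
    [1.5,[0.32,0.25,0],[0,0,0]]
  ]
}}

```text
clock: 4.8
position: [0.5251, 0.114, 0.0946]
ee_rot: [-2.224, -2.217, 0.005]
force: [-5.4, -2.5, 6.3]
width: 0.253
gripper_force: 40.0
```

{"name": "send_rows", "arguments": {
  "increments": [
    [1.5,[0.3,0.27,0],[0,0,0]],
    [1.5,[0.28,0.29,0],[0,0,0]]
  ]
}}

```text
clock: 5.0
position: [0.5306, 0.1203, 0.0946]
ee_rot: [-2.223, -2.218, 0.004]
force: [-6.4, -0.9, 6.2]
width: 0.254
gripper_force: 40.0
```

{"name": "send_rows", "arguments": {
  "increments": [
    [1.5,[0.26,0.31,0],[0,0,0]],
    [1.5,[0.24,0.33,0],[0,0,0]],
    [1.5,[0.21,0.34,0],[0,0,0]]
  ]
}}

```text
clock: 5.3
position: [0.5402, 0.1281, 0.0946]
ee_rot: [-2.222, -2.218, 0.003]
force: [-6.8, 1.0, 6.2]
width: 0.254
gripper_force: 40.0
```

```bash
cat > fit.py <<'E'
import numpy as np
from scipy.optimize import least_squares
D=np.loadtxt("log.txt",ndmin=2)
f=least_squares(lambda c:np.hypot(D[:,0]-c[0],D[:,1]-c[1])-.058,[.571,.077]).x
print("c",f.round(4))
for d in D:
    a=np.arctan2(d[1]-f[1],d[0]-f[0]);t=np.array([np.sin(a),-np.cos(a)]);r=np.array([np.cos(a),np.sin(a)])
    print(round(np.degrees(a)%360,1),"resist",round(-d[2:]@t,1),"rad",round(d[2:]@r,1),"R",round(np.hypot(*(d[:2]-f))*1e3,1))
E
cat > log.txt <<'E'
.5153 .0650 .5 -.2
.5137 .0841 -2.2 -4.8
.5189 .1038 -5.3 -3.1
.5251 .1140 -5.4 -2.5
.5306 .1203 -6.4 -.9
.5402 .1281 -6.8 1.0
E
python3 fit.py
```

```text
c [0.5715 0.0792]
194.2 resist 0.3 rad -0.4 R 58.0
175.2 resist 5.0 rad 1.8 R 58.0
155.0 resist 5.1 rad 3.5 R 58.1
143.2 resist 5.2 rad 2.8 R 58.0
134.9 resist 5.2 rad 3.9 R 58.0
122.7 resist 5.2 rad 4.5 R 58.0
```

{"name": "send_rows", "arguments": {
  "increments": [
    [1.5,[0.19,0.36,0],[0,0,0]],
    [1.5,[0.16,0.37,0],[0,0,0]],
    [1.5,[0.16,0.38,0],[0,0,0]]
  ]
}}

```text
clock: 5.6
position: [0.5515, 0.1337, 0.0947]
ee_rot: [-2.222, -2.218, 0.002]
force: [-5.9, 1.8, 5.0]
width: 0.252
gripper_force: 40.0
```

{"name": "send_rows", "arguments": {
  "increments": [
    [1.5,[0.12,0.39,0],[0,0,0]],
    [1.5,[0.1,0.4,0],[0,0,0]],
    [1.5,[0.07,0.4,0],[0,0,0]]
  ]
}}

```text
clock: 5.9
position: [0.5635, 0.1367, 0.0947]
ee_rot: [-2.221, -2.218, 0.002]
force: [-5.7, 2.7, 4.2]
width: 0.251
gripper_force: 40.0
```

{"name": "send_rows", "arguments": {
  "increments": [
    [1.5,[0.04,0.4,0],[0,0,0]],
    [1.5,[0.02,0.4,0],[0,0,0]],
    [1.5,[-0.02,0.4,0],[0,0,0]]
  ]
}}

```text
clock: 6.2
position: [0.5757, 0.1371, 0.0947]
ee_rot: [-2.221, -2.218, 0.001]
force: [-3.9, 3.1, 4.7]
width: 0.25
gripper_force: 40.0
```

{"name": "send_rows", "arguments": {
  "increments": [
    [1.5,[-0.04,0.4,0],[0,0,0]],
    [1.5,[-0.06,0.4,0],[0,0,0]],
    [1.5,[-0.09,0.4,0],[0,0,0]]
  ]
}}

```text
clock: 6.5
position: [0.5878, 0.1351, 0.0947]
ee_rot: [-2.222, -2.218, 0.001]
force: [-4.9, 1.4, 4.3]
width: 0.251
gripper_force: 40.0
```

{"name": "send_rows", "arguments": {
  "increments": [
    [1.5,[-0.12,0.39,0],[0,0,0]],
    [1.5,[-0.14,0.38,0],[0,0,0]],
    [1.5,[-0.17,0.37,0],[0,0,0]]
  ]
}}

```text
clock: 6.8
position: [0.5991, 0.1305, 0.0947]
ee_rot: [-2.222, -2.218, 0.002]
force: [-4.5, 1.3, 4.7]
width: 0.252
gripper_force: 40.0
```

{"name": "send_rows", "arguments": {
  "increments": [
    [1.5,[-0.19,0.36,0],[0,0,0]],
    [1.5,[-0.21,0.34,0],[0,0,0]],
    [1.5,[-0.24,0.33,0],[0,0,0]]
  ]
}}

```text
clock: 7.1
position: [0.6092, 0.1238, 0.0947]
ee_rot: [-2.222, -2.218, 0.003]
force: [-6.2, 1.0, 6.0]
width: 0.254
gripper_force: 40.0
```

{"name": "send_rows", "arguments": {
  "increments": [
    [1.5,[-0.27,0.3,0],[0,0,0]],
    [1.5,[-0.29,0.28,0],[0,0,0]],
    [1.5,[-0.31,0.26,0],[0,0,0]]
  ]
}}

```text
clock: 7.4
position: [0.6174, 0.1152, 0.0947]
ee_rot: [-2.222, -2.218, 0.002]
force: [-6.2, 1.7, 5.3]
width: 0.246
gripper_force: 40.0
```

{"name": "send_rows", "arguments": {
  "increments": [
    [1.5,[-0.33,0.24,0],[0,0,0]],
    [1.5,[-0.34,0.22,0],[0,0,0]],
    [1.5,[-0.35,0.19,0],[0,0,0]]
  ]
}}

```text
clock: 7.7
position: [0.6238, 0.1053, 0.0947]
ee_rot: [-2.221, -2.218, 0.002]
force: [-7.0, 2.6, 5.7]
width: 0.251
gripper_force: 40.0
```

{"name": "send_rows", "arguments": {
  "increments": [
    [1.5,[-0.37,0.13,0],[0,0,0]],
    [1.5,[-0.38,0.11,0],[0,0,0]],
    [1.5,[-0.39,0.08,0],[0,0,0]]
  ]
}}

```text
clock: 8.0
position: [0.6275, 0.095, 0.0948]
ee_rot: [-2.22, -2.218, -0.001]
force: [-4.0, 6.7, 1.9]
width: 0.252
gripper_force: 40.0
```

{"name": "send_rows", "arguments": {
  "increments": [
    [1.5,[-0.4,0.07,0],[0,0,0]],
    [1.5,[-0.4,0.04,0],[0,0,0]],
    [1.5,[-0.4,0.01,0],[0,0,0]]
  ]
}}

```text
clock: 8.3
position: [0.6292, 0.0856, 0.0949]
ee_rot: [-2.218, -2.219, -0.006]
force: [-1.4, 12.4, -1.6]
width: 0.257
gripper_force: 40.0
```

{"name": "send_rows", "arguments": {
  "increments": [
    [1.5,[-0.3,-0.01,0],[0,0,0]],
    [1.5,[-0.3,-0.02,0],[0,0,0]],
    [1.5,[-0.3,-0.04,0],[0,0,0]]
  ]
}}

```text
clock: 8.6
position: [0.6294, 0.0782, 0.095]
ee_rot: [-2.217, -2.22, -0.011]
force: [2.7, 15.7, -5.9]
width: 0.254
gripper_force: 40.0
```

{"name": "send_rows", "arguments": {
  "increments": [
    [1.5,[-0.3,-0.05,0],[0,0,0]],
    [1.5,[-0.29,-0.07,0],[0,0,0]],
    [1.5,[-0.29,-0.08,0],[0,0,0]]
  ]
}}

```text
clock: 8.9
position: [0.6286, 0.0705, 0.0951]
ee_rot: [-2.216, -2.221, -0.015]
force: [7.2, 18.6, -8.8]
width: 0.257
gripper_force: 40.0
```

{"name": "send_rows", "arguments": {
  "increments": [
    [1.5,[-0.28,-0.1,0],[0,0,0]],
    [1.5,[-0.28,-0.12,0],[0,0,0]],
    [1.5,[-0.27,-0.13,0],[0,0,0]]
  ]
}}

```text
clock: 9.2
position: [0.6265, 0.0621, 0.0953]
ee_rot: [-2.218, -2.222, -0.018]
force: [13.6, 17.1, -11.7]
width: 0.254
gripper_force: 40.0
```

{"name": "send_rows", "arguments": {
  "increments": [
    [1.5,[-0.26,-0.15,0],[0,0,0]],
    [1.5,[-0.26,-0.16,0],[0,0,0]]
  ]
}}

```text
clock: 9.4
position: [0.6241, 0.0559, 0.0952]
ee_rot: [-2.219, -2.222, -0.018]
force: [13.0, 13.3, -13.5]
width: 0.254
gripper_force: 40.0
```

{"name": "send_rows", "arguments": {
  "increments": [
    [1.5,[-0.25,-0.17,0],[0,0,0]],
    [1.5,[-0.24,-0.19,0],[0,0,0]]
  ]
}}

```text
clock: 9.6
position: [0.6205, 0.049, 0.0952]
ee_rot: [2.221, 2.221, 0.015]
force: [13.0, 9.5, -11.5]
width: 0.251
gripper_force: 40.0
```

{"name": "send_rows", "arguments": {
  "increments": [
    [1.5,[-0.25,-0.17,0.05],[0,0,0]],
    [1.5,[-0.24,-0.18,0.05],[0,0,0]]
  ]
}}

```text
clock: 9.8
position: [0.6169, 0.0434, 0.0949]
ee_rot: [2.221, 2.22, 0.014]
force: [9.2, 8.5, -0.1]
width: 0.256
gripper_force: 40.0
```

{"name": "send_rows", "arguments": {
  "increments": [
    [1.5,[-0.22,-0.2,0],[0,0,0]],
    [1.5,[-0.21,-0.21,0],[0,0,0]]
  ]
}}

```text
clock: 10.0
position: [0.6122, 0.0381, 0.0949]
ee_rot: [2.222, 2.219, 0.011]
force: [7.1, 4.9, 0.4]
width: 0.248
gripper_force: 40.0
```

{"name": "send_rows", "arguments": {
  "increments": [
    [1.5,[-0.2,-0.22,0],[0,0,0]],
    [1.5,[-0.19,-0.23,0],[0,0,0]]
  ]
}}

```text
clock: 10.2
position: [0.6065, 0.033, 0.0947]
ee_rot: [2.223, 2.218, 0.007]
force: [2.7, 2.0, 4.3]
width: 0.252
gripper_force: 40.0
```

```bash
python3 -c "
from h import *
o=arm.observe();print(o['position'],o['force'],o['joints'])"
```

```text
[0.60650696 0.0329768  0.09471482] [2.73191912 1.97513531 4.29582048] [ 0.1610915   0.58220648 -0.44222104  1.73730154  0.30668231  0.88680567
 -0.41400968]
```

{"name": "send_rows", "arguments": {
  "increments": [
    [1.5,[-0.17,-0.25,0],[0,0,0]],
    [1.5,[-0.15,-0.26,0],[0,0,0]]
  ]
}}

```text
clock: 10.4
position: [0.6002, 0.0286, 0.0946]
ee_rot: [2.224, 2.218, 0.002]
force: [-0.5, 0.1, 9.0]
width: 0.254
gripper_force: 40.0
```

{"name": "send_rows", "arguments": {
  "increments": [
    [1.5,[-0.14,-0.27,0],[0,0,0]],
    [1.5,[-0.12,-0.28,0],[0,0,0]]
  ]
}}

```text
clock: 10.6
position: [0.5941, 0.0257, 0.0946]
ee_rot: [2.225, 2.218, 0.001]
force: [-1.5, -0.7, 10.3]
width: 0.253
gripper_force: 40.0
```

{"name": "send_rows", "arguments": {
  "increments": [
    [1.5,[-0.11,-0.28,0],[0,0,0]],
    [1.5,[-0.1,-0.29,0],[0,0,0]]
  ]
}}

```text
clock: 10.8
position: [0.5883, 0.0235, 0.0945]
ee_rot: [2.225, 2.218, 0.0]
force: [-2.5, -0.2, 9.7]
width: 0.252
gripper_force: 40.0
```

{"name": "send_rows", "arguments": {
  "increments": [
    [1.5,[-0.08,-0.29,0],[0,0,0]],
    [1.5,[-0.06,-0.3,0],[0,0,0]]
  ]
}}

```text
clock: 11.0
position: [0.5824, 0.0221, 0.0945]
ee_rot: [2.225, 2.218, 0.0]
force: [-1.6, -0.4, 9.5]
width: 0.256
gripper_force: 40.0
```

{"name": "send_rows", "arguments": {
  "increments": [
    [1.5,[-0.05,-0.3,-0.05],[0,0,0]],
    [1.5,[-0.03,-0.3,0],[0,0,0]]
  ]
}}

```text
clock: 11.2
position: [0.5762, 0.0214, 0.0946]
ee_rot: [-2.225, -2.218, -0.0]
force: [-0.4, 0.4, 5.8]
width: 0.252
gripper_force: 40.0
```

{"name": "send_rows", "arguments": {
  "increments": [
    [1.5,[-0.02,-0.3,0],[0,0,0]],
    [1.5,[0,-0.3,0],[0,0,0]]
  ]
}}

```text
clock: 11.4
position: [0.5708, 0.0212, 0.0947]
ee_rot: [2.224, 2.218, 0.001]
force: [0.7, 0.7, 4.4]
width: 0.252
gripper_force: 40.0
```

{"name": "send_rows", "arguments": {
  "increments": [
    [1.5,[0.02,-0.3,0],[0,0,0]],
    [1.5,[0.03,-0.3,0],[0,0,0]]
  ]
}}

```text
clock: 11.6
position: [0.5651, 0.0216, 0.0946]
ee_rot: [2.224, 2.217, 0.002]
force: [2.4, -0.3, 5.5]
width: 0.251
gripper_force: 40.0
```

{"name": "send_rows", "arguments": {
  "increments": [
    [1.5,[0.05,-0.3,0],[0,0,0]],
    [1.5,[0.06,-0.3,0],[0,0,0]]
  ]
}}

```text
clock: 11.8
position: [0.5591, 0.0226, 0.0946]
ee_rot: [2.224, 2.217, 0.002]
force: [2.7, 0.2, 5.6]
width: 0.254
gripper_force: 40.0
```

{"name": "send_rows", "arguments": {
  "increments": [
    [1.5,[0.07,-0.29,0],[0,0,0]]
  ]
}}

```text
clock: 11.9
position: [0.5563, 0.0233, 0.0946]
ee_rot: [2.224, 2.217, 0.002]
force: [2.8, 0.3, 5.6]
width: 0.249
gripper_force: 40.0
```

{"name": "send_rows", "arguments": {
  "increments": [
    [1.5,[0.09,-0.29,0],[0,0,0]]
  ]
}}

```text
clock: 12.0
position: [0.5534, 0.0242, 0.0946]
ee_rot: [2.224, 2.217, 0.002]
force: [2.7, -0.0, 5.5]
width: 0.252
gripper_force: 40.0
```

{"name": "send_rows", "arguments": {
  "increments": [
    [1.5,[0.03,-0.08,0],[0,0,0]],
    [1.5,[0,0,0],[0,0,0]],
    [1.5,[0,0,0],[0,0,0]],
    [1.5,[0,0,0],[0,0,0]],
    [1.5,[0,0,0],[0,0,0]]
  ]
}}

```text
clock: 12.5
position: [0.5523, 0.0245, 0.0946]
ee_rot: [2.225, 2.217, 0.001]
force: [1.4, -0.2, 5.8]
width: 0.252
gripper_force: 40.0
```

{"name": "send_rows", "arguments": {
  "increments": [
    [1.5,[0,0,0],[0,0,0]],
    [1.5,[0,0,0],[0,0,0]],
    [1.5,[0,0,0],[0,0,0]],
    [1.5,[0,0,0],[0,0,0]],
    [1.5,[0,0,0],[0,0,0]]
  ]
}}

```text
clock: 13.0
position: [0.5523, 0.0245, 0.0946]
ee_rot: [2.224, 2.217, 0.001]
force: [1.9, -1.0, 6.6]
width: 0.254
gripper_force: 40.0
```

{"name": "send_rows", "arguments": {
  "increments": [
    [2.8,[0,0,0],[0,0,0]],
    [3.2,[0,0,0],[0,0,0]],
    [4,[0,0,0],[0,0,0]],
    [4.5,[0,0,0],[0,0,0]],
    [4.5,[0,0,0],[0,0,0]]
  ]
}}

```text
clock: 13.5
position: [0.5516, 0.0244, 0.094]
ee_rot: [-2.225, -2.218, 0.001]
force: [0.5, -0.6, 1.2]
width: 0.487
gripper_force: 0.0
```

{"name": "send_rows", "arguments": {
  "increments": [
    [4.5,[0,0,-1],[0,0,0]],
    [4.5,[0,0,-2],[0,0,0]],
    [4.5,[0,0,-3],[0,0,0]],
    [4.5,[0,0,-3],[0,0,0]],
    [4.5,[0,0,-1],[0,0,0]]
  ]
}}

```text
clock: 14.0
position: [0.5534, 0.025, 0.198]
ee_rot: [2.223, 2.216, 0.006]
force: [-0.2, 0.0, -0.4]
width: 0.495
gripper_force: 0.0
```

```bash
python3 - <<'E'
from h import *
t=arm.get_image("top");s=arm.get_image("scene")
c=np.hstack([cv2.resize(t[155:265,225:365],None,fx=3,fy=3),cv2.resize(s[160:280,230:370],(385,330))])
cv2.imwrite("pics/crop3.png",c[:,:,::-1])
print(blobs(s,(330,160,380,215),red))
print(blobs(s,(240,160,345,245),blk))
o=arm.observe();print(o["position"],o["force"])
E
```

```text
[(np.int32(133), array([350, 180,  10,  17]), array([354.7, 188. ]))]
[(np.int32(43), array([240, 160,  19,   5]), array([246.3, 161. ])), (np.int32(213), array([309, 175,  12,  24]), array([314.1, 186.9]))]
[0.5528725  0.02464331 0.19613725] [0.84729902 0.91024854 0.46107567]
```

View pics/crop3.png

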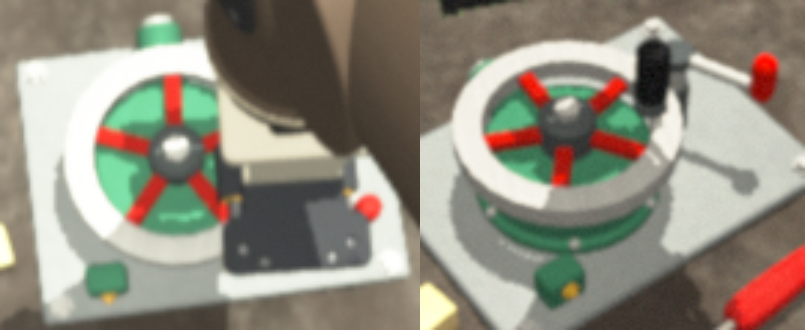

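The grip stayed where I left it, at scene crop (653,75), and the brake knob hasn't moved. I'll go over the knob and down.

{"name": "send_rows", "arguments": {
  "increments": [
    [4,[-2.4,-1.2,0],[0,0,0]],
    [4,[-2.4,-1.2,0],[0,0,0]],
    [4,[-2.3,-1.1,0],[0,0,0]],
    [4,[0,0,0],[0,0,0]],
    [4,[0,0,0],[0,0,0]]
  ],
  "force": 10
}}

```text
clock: 14.6
position: [0.516, -0.0468, 0.1933]
ee_rot: [-2.226, -2.216, 0.001]
force: [0.2, 0.4, 0.0]
width: 0.436
gripper_force: 0.0
```

{"name": "send_rows", "arguments": {
  "increments": [
    [4,[0,0,2.5],[0,0,0]],
    [4,[0,0,2.5],[0,0,0]],
    [4,[0,0,2.5],[0,0,0]],
    [4,[0,0,2.2],[0,0,0]],
    [4,[0,0,1],[0,0,0]]
  ]
}}

```text
clock: 15.1
position: [0.5161, -0.0452, 0.0858]
ee_rot: [-2.222, -2.218, 0.002]
force: [-17.1, -7.0, 66.2]
width: 0.439
gripper_force: 33.7
```

{"name": "send_rows", "arguments": {
  "increments": [
    [3,[0,0,0],[0,0,0]],
    [1,[0,0,0],[0,0,0]],
    [1,[0,0,0],[0,0,0]],
    [1,[0,0,0],[0,0,0]],
    [1,[0,0,0],[0,0,0]]
  ]
}}

```text
clock: 15.6
position: [0.5193, -0.0447, 0.088]
ee_rot: [2.222, 2.218, 0.007]
force: [7.1, 2.3, 0.8]
width: 0.191
gripper_force: 10.7
```

The knob is gripped, with the width at 17.5 mm. Now I'll swing it along its arc about the post.

{"name": "send_rows", "arguments": {
  "increments": [
    [1,[-0.44,0.26,0],[0,0,0]],
    [1,[-0.42,0.29,0],[0,0,0]],
    [1,[-0.4,0.32,0],[0,0,0]],
    [1,[-0.37,0.35,0],[0,0,0]],
    [1,[-0.34,0.38,0],[0,0,0]]
  ]
}}

```text
clock: 16.1
position: [0.5325, -0.0651, 0.0877]
ee_rot: [-2.223, -2.219, 0.0]
force: [-1.5, 1.5, 8.0]
width: 0.189
gripper_force: 10.1
```

{"name": "send_rows", "arguments": {
  "increments": [
    [1,[-0.31,0.4,0],[0,0,0]],
    [1,[-0.28,0.43,0],[0,0,0]],
    [1,[-0.24,0.45,0],[0,0,0]],
    [1,[-0.21,0.47,0],[0,0,0]],
    [1,[-0.17,0.48,0],[0,0,0]]
  ]
}}

```text
clock: 16.6
position: [0.553, -0.0795, 0.0868]
ee_rot: [-2.224, -2.217, 0.007]
force: [-4.2, -5.3, 5.3]
width: 0.189
gripper_force: 10.0
```

{"name": "send_rows", "arguments": {
  "increments": [
    [1,[-0.13,0.49,0],[0,0,0]],
    [1,[-0.09,0.5,0],[0,0,0]],
    [1,[-0.05,0.51,0],[0,0,0]]
  ]
}}

```text
clock: 16.9
position: [0.5681, -0.0821, 0.0866]
ee_rot: [-2.224, -2.216, 0.006]
force: [-3.6, -4.3, 3.4]
width: 0.19
gripper_force: 10.0
```

{"name": "send_rows", "arguments": {
  "increments": [
    [1,[0.02,0.4,0],[0,0,0]],
    [1,[0.02,0.4,0],[0,0,0]]
  ]
}}

```text
clock: 17.1
position: [0.5764, -0.0818, 0.0866]
ee_rot: [-2.224, -2.217, 0.006]
force: [-3.3, -2.9, 2.4]
width: 0.188
gripper_force: 10.0
```

{"name": "send_rows", "arguments": {
  "increments": [
    [1,[0.03,0.3,0],[0,0,0]],
    [1,[0.03,0.3,0],[0,0,0]]
  ]
}}

```text
clock: 17.3
position: [0.5812, -0.0811, 0.0864]
ee_rot: [-2.223, -2.215, 0.008]
force: [-15.8, -5.5, 11.7]
width: 0.193
gripper_force: 10.0
```

The brake bites, with 16 N on the tool. Relaxing, letting go and lifting.

{"name": "send_rows", "arguments": {
  "increments": [
    [1,[0,0,0],[0,0,0]],
    [2.6,[0,-0.4,0],[0,0,0]],
    [3.6,[0,-0.2,0],[0,0,0]],
    [3.6,[0,0,0],[0,0,0]],
    [3.6,[0,0,0],[0,0,0]]
  ]
}}

```text
clock: 17.8
position: [0.5782, -0.0797, 0.0873]
ee_rot: [2.224, 2.218, 0.001]
force: [0.3, -0.2, 1.0]
width: 0.389
gripper_force: 0.0
```

{"name": "send_rows", "arguments": {
  "increments": [
    [3.6,[0,0,-1.5],[0,0,0]],
    [3.6,[0,0,-3],[0,0,0]],
    [3.6,[0,0,-3],[0,0,0]],
    [3.6,[0,0,-3],[0,0,0]],
    [3.6,[-1,0,-3],[0,0,0]]
  ]
}}

```text
clock: 18.3
position: [0.5781, -0.0883, 0.2249]
ee_rot: [2.222, 2.221, 0.003]
force: [1.1, -0.4, 0.6]
width: 0.391
gripper_force: 0.0
```

{"name": "send_rows", "arguments": {
  "increments": [
    [3.6,[-4,-2,0],[0,0,0]],
    [3.6,[-4,-2,0],[0,0,0]],
    [3.6,[-4,-2,0],[0,0,0]],
    [3.6,[-4,-2,0],[0,0,0]],
    [3.6,[0,0,0],[0,0,0]]
  ]
}}

```text
clock: 18.8
position: [0.4939, -0.2571, 0.2231]
ee_rot: [2.234, 2.206, -0.005]
force: [-0.0, 1.2, 0.1]
width: 0.39
gripper_force: 0.0
```

```bash
python3 - <<'E'
from h import *
t=arm.get_image("top");s=arm.get_image("scene")
c=np.hstack([cv2.resize(t[155:265,225:365],None,fx=3,fy=3),cv2.resize(s[160:280,230:370],(385,330))])
cv2.imwrite("pics/crop4.png",c[:,:,::-1])
print(blobs(s,(330,140,400,215),red),blobs(s,(240,160,345,245),blk))
o=arm.observe();print(o["position"],o["force"],o["clock"])
E
```

```text
[(np.int32(117), array([346, 155,   9,  17]), array([349.9, 161.8]))] [(np.int32(42), array([240, 160,  18,   5]), array([246., 161.])), (np.int32(187), array([309, 178,  12,  21]), array([314.2, 188.3]))]
[ 0.49708971 -0.25096775  0.22331486] [-0.46034192  1.16409909  0.4407702 ] 18.9
```

View pics/crop4.png

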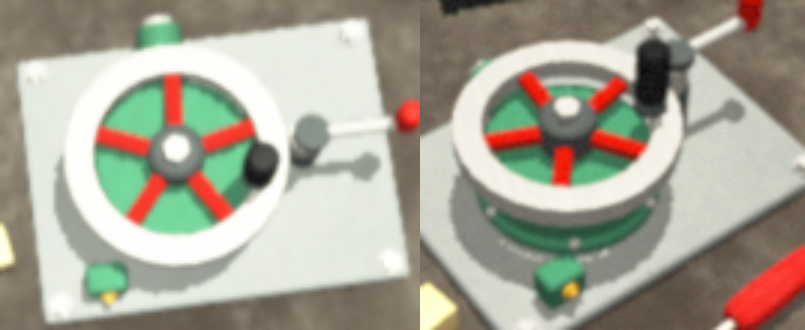

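The lever points straight away from the wheel (knob at top-view crop (408,115)). The grip hasn't shifted, at top-view crop (260,165), and the arm is clear. I'll hand in.

```bash
python3 -c "
from h import *
print(arm.sign_off())"
```

```text
the job is handed in; nothing more can be done
None
```

I turned the flywheel past its stiff point and held it in the slack spot, let go, then swung the brake over until it bit (about 16 N); the job is handed in, but no verdict came back, and one fingertip briefly pressed down with about 66 N going down onto the brake knob.

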